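Find the free gauge bar, draw it out level and lay it in the rest

TASK

Two like gauge bars sit in the guide block; a hidden interlock holds one of them, the other is free. Find the free one by pulling gently at the ball knobs, draw it out level without forcing any bar, regripping it at its middle before it leaves the channel because it cannot be carried by the knob, and lay it knob up in the two saddles of the aluminium rest. Leave the held bar in the guide, drop nothing, and do not disturb the V-block, ring or gauge block.

Things in the scene. Friction and masses are not known exactly. Their poses are not given: they have to be found in the camera images.
- guide: Steel block fixed to the granite, 130 long (x) x 136 wide (y) x 61 high; a 10 high flange at each side makes 172. Two straight channels run through it along x, at y +40 and -40: floor 36 above the granite, 27.6 wide, 15.4 high, a 14 wide slot in the roof. Origin: centre of the underside, on the granite. The bars come out at the -x end (the mouth, 65 from the origin), which faces roughly to the robot.
- bar_1: Loose steel bar 190 long (x) x 26 wide x 14 high, 0.38-0.55 kg, ball knob near its -x end; starts in the guide's +y channel (play 0.8 either side, 1.4 in height), knob end 45-60 out. Origin: centre of the underside; centre of mass 2 nearer the knob. If free it slides at 2-8 N; if held it stops hard after 0-16 of travel. Held by the ball it pitches. With its middle 28 out of the mouth it stays in by itself.
- bar_1_knob (a point): Centre of bar_1's black ball knob, 30 across: 83 from the bar's middle towards its -x end, 34 above the bar's underside (20 above its top face), on a 12 thick stem.
- bar_2: Loose steel bar 190 long (x) x 26 wide x 14 high, 0.38-0.55 kg, ball knob near its -x end; starts in the guide's -y channel (play 0.8 either side, 1.4 in height), knob end 45-60 out. Origin: centre of the underside; centre of mass 2 nearer the knob. If free it slides at 2-8 N; if held it stops hard after 0-16 of travel. Held by the ball it pitches. With its middle 28 out of the mouth it stays in by itself.
- bar_2_knob (a point): Centre of bar_2's black ball knob, 30 across: 83 from the bar's middle towards its -x end, 34 above the bar's underside (20 above its top face), on a 12 thick stem.
- rest: Aluminium rest fixed to the granite: base plate 150 long (x) x 60 wide x 8 high, two saddles each 24 long, centred 58 either side of the middle. Each has a groove along x, 33 wide, floor 36 above the granite, side walls 9 high. The 92 gap between them is open for the fingers. Origin: centre of the underside, on the granite. The bar lies in both grooves along x, either way round.
- vblock: Dark steel V-block, 70 x 56 x 42 high, standing behind the middle of the work area with an aluminium spindle lying in it; leave alone.
- ring_gauge: Steel ring, 48 across, 18 high, lying between guide and rest; leave alone.
- gauge_block: Steel gauge block, 35 x 30 x 50 high, standing between guide and rest; leave alone.
Mind the look-alikes: they are no part of the job. What is shaped like the bar_1 but brown is not meant.

How it is judged:
By the outcome, as a careful person would: the job done as asked, in the order asked, and still so for the second after the job is handed in, with the robot touching nothing.
It also fails if it takes over 67 s, if anything falls off the work surface, if the arm or the gripper's body presses on something with over 40 N, if the wrist force passes 120 N, or if a joint passes its speed limit or range.

ROBOT

A 6-joint arm with a two-finger parallel gripper is mounted at the origin on the work surface. World frame = base frame: x ahead of the robot, y to its left, z up, the work surface at z = 0. Lengths are in m, angles in rad, forces in N, time in s.
With the tool pointing down it reaches from about 0.35 to 0.775 m from the base axis. Payload 7.3 kg.
Tool frame: the origin (TCP) lies at the very end of the fingers, on their centre line; the grasp point (between the pads) lies 19 mm behind it (robot.pinch_z is the distance from the TCP to the grasp point, in m); z points along the fingers, y is the line along which they close (so a half turn about z gives the same grasp; the last joint's range is limited). The gripper opens to 92 mm and grips with 3 to 60 N. Pads are 19 mm wide; open, the fingers measure 130 mm over their backs; the gripper's body (75 mm by 190 mm) begins 47 mm behind the grasp point.
Start: joints at [-1.32, 0.342, 1.524, -0, 1.275, -0.146], TCP at [0.203, -0.484, 0.227] pointing down, gripper open.
Joint ranges: [-2.53, 2.53], [-0.77, 2.02], [0.04, 2.7], [-1, 4.14], [0.28, 2.66], [-3.11, 3.11]. Speed limits (rad/s): [2.57, 2.57, 3.14, 3.14, 3.14, 3.14].

INTERFACE

Orientations are given as [roll, pitch, yaw] about the fixed x, y, z axes, in that order (R = Rz(yaw) Ry(pitch) Rx(roll)).
In Python, from cell import robot gives the robot as it stands.
- The arm moves only by the tool move_arm, never from a script. Its argument "motion" is a list of rows, each a list of 6 numbers: the shift along the tool's x, y, z in units of 0.1 m (1.0 is 0.1 m), then the turn, a rotation vector about the tool's x, y, z in units of pi rad (1.0 is pi rad). In form: [[dx, dy, dz, rx, ry, rz], ...]. A call has 1 to 12 rows; each row is the pose to reach, as a shift and turn from the pose commanded when the call began, along the tool's axes at that moment, turning the shorter way round; what a row does not reach only later rows make up. A row lasts 1/8 s, in which the tool goes at most 62.5 mm and 10.7 degrees, less where a joint would pass 70% of its speed; a pose out of reach is approached as far as the arm can. A call with a number of a shift or a turn outside -1 to 1 is refused whole. A call with a gripper value outside its range is refused whole. "fingers" is the opening, from -1 (shut) to 1 (fully open), set as the call begins (left out, the last holds). The fingers move at their own pace and stop on an object; "newtons" is the grip in N (left out, the last holds). Time passes only in rows, so rows that repeat a pose let the fingers close. It gives the time, the measured TCP pose, the force, the opening and the grip force at its end, in the units of the state.
- robot.observe(): the state, without advancing time (a new reading comes with each control period).
- robot.read_camera(name): name is "scene" or "top" or "wrist"; returns a dict with "image" (480x640x3 uint8, red, green, blue), "range_z" (480x640 float32, m along the optical axis (not along the pixel's ray), 0 where there is no reading), "vfov" (degrees; the focal length in pixels is half the picture's height over the tangent of half this angle, whatever the lens; pixels are square), "cx", "cy" (the principal point, pixels), "extrinsics" (4x4, takes a point from camera to world coordinates); the wrist camera has in their place "hand_eye" (4x4, takes a point from camera to tool coordinates, whose origin is the TCP and whose axes are the flange's). Camera axes: x right, y up, looking along -z (the intrinsics and any distortion apply to the point x, -y, -z); pixel columns grow to the right and rows downward; lengths in m; the calibration is good to about 2 mm. A picture is of the moment at which its call begins: read the wrist's pose just before it.
- robot.hand_in(): hands the job in; it is judged then, once.
The state is a dict: "time": time; "qpos": joint angles; "qvel": joint speeds; "joint_efforts": joint torques, N m; "tool_pos": TCP position; "tool_rot": TCP orientation; "contact_force": force on the tool from outside, world axes, zero at the start; "torque": the same for the moment, N m; "opening": finger opening in m; "grip_force": force on a finger pad.
Only numpy, scipy, OpenCV 4.12 (cv2) and the standard library are available. Lean on these libraries where they do the work, as an engineer would, in place of code of your own. Each camera call takes 0.05 s, during which the arm holds its last target. There are 200 camera calls.

## Working session

There is one attempt and no reset: what is moved stays moved. The work goes in short steps, Python scripts to look and compute and a tool call to move; the robot and the scene stay as the last step left them, time stands still between calls to the robot, and variables do not carry over. Pictures are saved under pics/ and viewed, at most 10 in all, crops included, and the job is handed in when it is done.

Besides the shell and the picture viewer there is one more tool, called after "Call:" in YAML: its name, and indented under it one key for each argument. move_arm: Moves the arm, as the interface text tells. Shifts and turns lie within -1 to 1; 1 stands for 0.1 m of shift or pi rad of turn. Its arguments: {"type":"object","properties":{"motion":{"type":"array"},"fingers":{"type":"number"},"newtons":{"type":"number"}},"required":["motion"]}

```bash
mkdir -p pics; ls; cat > h.py <<'E'
import numpy as np, cv2
from cell import robot
from scipy.spatial.transform import Rotation as R
def T():
    s=robot.observe(); M=np.eye(4); M[:3,3]=s["tool_pos"]; r=np.array(s["tool_rot"])
    M[:3,:3]=R.from_euler('xyz',r).as_matrix() if r.size==3 else r.reshape(3,3); return M
def cam(n):
    M=T(); c=robot.read_camera(n); c["E"]=c["extrinsics"] if "extrinsics" in c else M@c["hand_eye"]
    c["f"]=240/np.tan(np.radians(c["vfov"])/2); return c
def cloud(c):
    v,u=np.mgrid[0:480,0:640]; z=c["range_z"]; f=c["f"]
    P=np.stack([(u-c["cx"])/f*z,-(v-c["cy"])/f*z,-z,np.ones_like(z)],-1)
    return (P@c["E"].T)[...,:3]
def ray(c,u,v,h):
    d=c["E"][:3,:3]@np.array([(u-c["cx"])/c["f"],-(v-c["cy"])/c["f"],-1]); o=c["E"][:3,3]
    return o+d*(h-o[2])/d[2]
def save(c,n): cv2.imwrite("pics/"+n+".png",c["image"][...,::-1])
E
python3 - <<'E'
from h import *
s=robot.observe(); print(s)
for n in("top","scene"):
    c=cam(n); save(c,n); print(n,c["f"],c["cx"],c["cy"],{k:v for k,v in c.items() if k not in("image","range_z")})
    np.savez(n+".npz",**{k:c[k] for k in("image","range_z","E","f","cx","cy")})
E
```

```text
pics
{'time': 0.0, 'qpos': array([-1.32001688e+00,  3.42712386e-01,  1.52503487e+00,  1.55672977e-05,
        1.27536876e+00, -1.45984298e-01]), 'qvel': array([ 0.00129974,  0.00070156, -0.00038661, -0.00056769,  0.00049812,
        0.00036609]), 'joint_efforts': array([-1.01857040e-03, -4.31249356e+01, -2.44216096e+01,  7.16721453e-02,
        5.60266385e-02, -1.13849144e-04]), 'tool_pos': array([ 0.2028094 , -0.48380508,  0.22604409]), 'tool_rot': array([-3.14008766e+00, -2.36325168e-04,  3.96759027e-01]), 'contact_force': array([ 0.45849707, -0.84644582, -0.26565475]), 'torque': array([-0.01774764,  0.01405132,  0.0265264 ]), 'grip_force': 0.0, 'opening': 0.09132615440089065}
top 565.4714711926136 323.4580020531255 248.3144394554144 {'vfov': 45.99512356966913, 'cx': 323.4580020531255, 'cy': 248.3144394554144, 'extrinsics': array([[-0.0158279 ,  0.97945127, -0.20105889,  0.31710844],
       [-0.99986316, -0.01453711,  0.0078949 , -0.0109081 ],
       [ 0.00480986,  0.20115634,  0.97954734,  1.08745171],
       [ 0.        ,  0.        ,  0.        ,  1.        ]]), 'E': array([[-0.
[... 258 characters left out ...]
4711926136)}
scene 474.2415023598204 321.69218111478017 232.0302323283878 {'vfov': 53.685322795547485, 'cx': 321.69218111478017, 'cy': 232.0302323283878, 'extrinsics': array([[ 0.37217795, -0.75840857,  0.5350701 ,  0.99102538],
       [ 0.92807567,  0.29624685, -0.22563986, -0.23122565],
       [ 0.01261437,  0.58056373,  0.81411709,  0.84910604],
       [ 0.        ,  0.        ,  0.        ,  1.        ]]), 'E': array([[ 0.37217795, -0.75840857,  0.5350701 ,  0.99102538],
       [ 0.92807567,  0.29624685, -0.22563986, -0.23122565],
       [ 0.01261437,  0.58056373,  0.81411709,  0.84910604],
       [ 0.        ,  0.        ,  0.        ,  1.        ]]), 'f': np.float64(474.2415023598204)}
```

View pics/top.png

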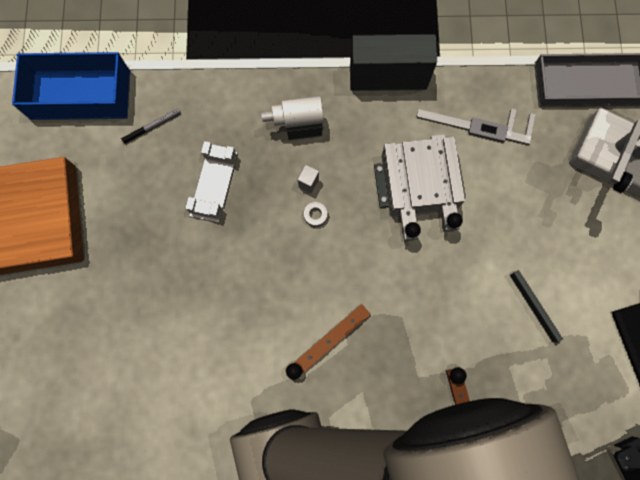

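View pics/scene.png

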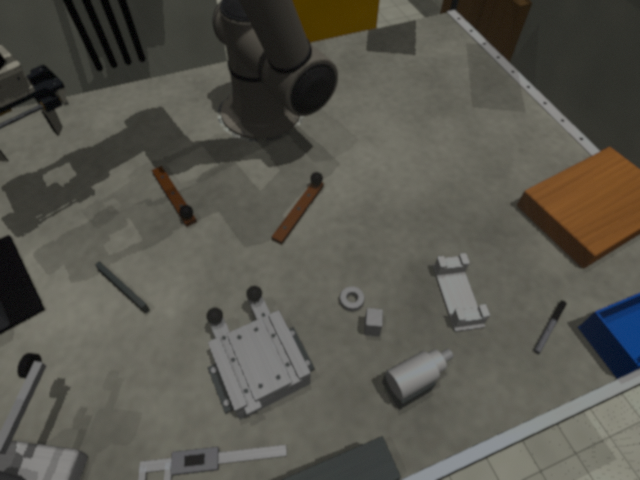

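Top view: the knob candidates are the guide's bars at (413,230), which is bar_1 (+y), and (455,220), which is bar_2 (-y). The brown look-alikes at (294,371) and (458,376) are rejected. The rest is at (212,180), ring (315,214), gauge block (309,177), V-block (300,115).

```bash
python3 - <<'E'
from h import *
c=dict(np.load("top.npz")); P=cloud(c)
for n,u,v,h in(("k1",413,230,.07),("k2",455,220,.07),("b294",294,371,.034),("ring",315,214,.018),("gb",309,173,.05)): print(n,ray(c,u,v,h).round(4),P[v,u].round(4))
img=c["image"].astype(int)
def rect(n,m):
    pts=P[m][:,:2]; r=cv2.minAreaRect(pts.astype(np.float32)); print(n,m.sum(),np.round(r[0],4),np.round(r[1],4),r[2], np.median(P[m][:,2]))
v,u=np.mgrid[0:480,0:640]
z=P[...,2]
g=(u>370)&(u<475)&(v>125)&(v<225)
rect("guide top",g&(abs(z-.061)<.006)&(v<205))
r=(u>180)&(u<245)&(v>135)&(v<228)
rect("rest high",r&(z>.03)&(z<.06))
rect("rest all",r&(z>.004)&(z<.06))
for n,cc in(("k1",(413,230)),("k2",(455,220))):
    m=(np.hypot(u-cc[0],v-cc[1])<14)&(img.max(-1)<60)&(z>.05); print(n,m.sum(),P[m].mean(0),u[m].mean(),v[m].mean())
cr=cv2.resize(c["image"][120:250,170:480],None,fx=2.5,fy=2.5,interpolation=cv2.INTER_CUBIC);cv2.imwrite("pics/crop.png",cr[...,::-1])
E
```

```text
k1 [ 0.5581 -0.1853  0.07  ] [ 0.5548 -0.1829  0.084 ]
k2 [ 0.576  -0.2644  0.07  ] [ 0.5719 -0.2603  0.0863]
b294 [0.3062 0.0378 0.034 ] [0.3063 0.0372 0.0477]
ring [ 0.6053 -0.0041  0.018 ] [ 0.609  -0.004   0.0044]
gb [0.6785 0.0062 0.05  ] [0.678  0.0062 0.0515]
guide top 3713 [ 0.674  -0.2132] [0.1316 0.1369] 5.2078022956848145 0.0614934684956121
rest high 846 [0.674  0.1984] [0.0615 0.1412] 76.76473999023438 0.03883334365536473
rest all 2526 [0.6808 0.1999] [0.1937 0.1252] 3.0635733604431152 0.010432189530438896
k1 186 [ 0.55580835 -0.18219181  0.07991113] 412.2096774193548 229.96774193548387
k2 198 [ 0.5716282  -0.25875646  0.08442669] 453.9191919191919 220.37878787878788
```

View pics/crop.png

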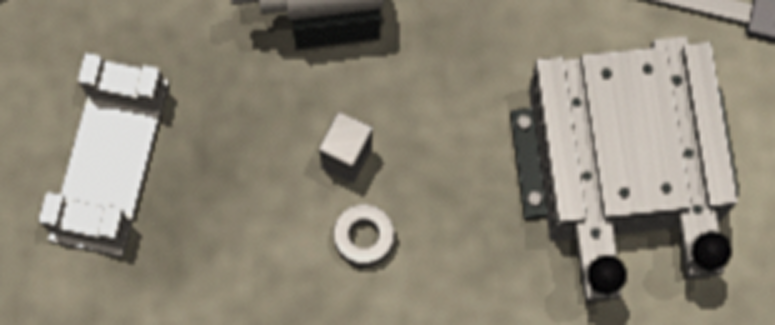

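Crop: two steel bars in the guide, knobs at (606,273) and (711,250); neither is brown, so they're the right ones. The guide's yaw is about +5° and the rest's about -13°. Next is a close wrist look.

```bash
cat >> h.py <<'E'
def go(p,yaw):
    "shift/turn in move_arm units from present pose to TCP p, tool down, yaw in deg"
    M=T(); N=R.from_euler('xyz',[np.pi,0,np.radians(yaw)]).as_matrix()
    d=M[:3,:3].T@(np.array(p)-M[:3,3])/0.1; w=R.from_matrix(M[:3,:3].T@N).as_rotvec()/np.pi
    print("row",d.round(3),w.round(4),"dist",np.linalg.norm(d)*.1)
E
python3 - <<'E'
from h import *
c=cam("wrist"); print(c["hand_eye"],c["f"],c["cx"],c["cy"])
go([.56,-.21,.30],5.2)
E
```

```text
[[ 1.48622450e-03  9.66642266e-01  2.56125987e-01  6.97527199e-02]
 [ 9.99998844e-01 -1.35405233e-03 -6.92388051e-04 -2.53170414e-04]
 [-3.22483566e-04  2.56126720e-01 -9.66643160e-01 -1.59324939e-01]
 [ 0.00000000e+00  0.00000000e+00  0.00000000e+00  1.00000000e+00]] 419.53308755914 324.93974798863763 237.84340432650887
row [ 4.353 -1.147 -0.736] [-0.0003  0.      0.0974] dist 0.4561213914297567
```

Call:
move_arm:
  motion:
    - [0.45, -0.1, 0, 0, 0, 0]
    - [0.9, -0.21, 0, 0, 0, 0]
  fingers: 0.09
  newtons: 10

```text
time: 0.4
tool_pos: [0.2783, -0.4295, 0.2263]
tool_rot: [-3.141, -0.0, 0.395]
contact_force: [0.8, -0.3, 0.1]
opening: 0.0765
grip_force: 0.0
```

Call:
move_arm:
  motion:
    - [0.45, -0.1, 0, 0, 0, 0]
    - [0.9, -0.21, 0, 0, 0, 0]

```text
time: 0.65
tool_pos: [0.3537, -0.3749, 0.2265]
tool_rot: [-3.141, 0.0, 0.397]
contact_force: [-0.2, -0.5, 0.7]
opening: 0.0565
grip_force: 0.0
```

Call:
move_arm:
  motion:
    - [0.45, -0.1, 0, 0, 0, 0]
    - [0.9, -0.21, 0, 0, 0, 0]

```text
time: 0.9
tool_pos: [0.4286, -0.3207, 0.2265]
tool_rot: [-3.141, 0.0, 0.397]
contact_force: [-0.3, -0.8, 0.5]
opening: 0.0501
grip_force: 0.0
```

Call:
move_arm:
  motion:
    - [0.45, -0.1, 0, 0, 0, 0]
    - [0.9, -0.21, 0, 0, 0, 0]

```text
time: 1.15
tool_pos: [0.5035, -0.2666, 0.2265]
tool_rot: [-3.141, 0.0, 0.397]
contact_force: [-0.0, -0.5, -0.0]
opening: 0.05
grip_force: 0.0
```

Call:
move_arm:
  motion:
    - [0.5, -0.12, 0.08, 0, 0, 0.05]
    - [0.93, -0.23, 0.16, 0, 0, 0.097]
    - [0.93, -0.23, 0.16, 0, 0, 0.097]
    - [0.93, -0.23, 0.16, 0, 0, 0.097]

```text
time: 1.65
tool_pos: [0.5789, -0.2106, 0.2104]
tool_rot: [-3.142, 0.001, 0.094]
contact_force: [0.5, -0.4, -0.1]
opening: 0.0497
grip_force: 0.0
```

```bash
python3 - <<'E'
from h import *
c=cam("wrist"); save(c,"w1"); s=robot.observe(); print(s["time"],s["tool_pos"],s["tool_rot"],s["opening"])
np.savez("w1.npz",**{k:c[k] for k in("image","range_z","E","f","cx","cy")})
E
```

```text
1.7 [ 0.57867538 -0.21111105  0.21072024] [3.14140366e+00 5.93825687e-04 9.25654723e-02] 0.04972327978139219
```

View pics/w1.png

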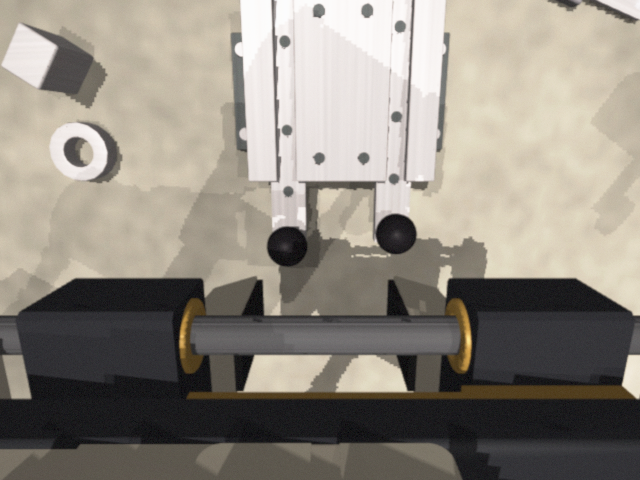

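Wrist view: bar_1's knob is at (287,246) and bar_2's at (396,234). The guide's mouth edge is at row 181 and its top spans columns 245-440.

```bash
python3 - <<'E'
from h import *
c=dict(np.load("w1.npz")); P=cloud(c); z=P[...,2]; im=c["image"].max(-1)
v,u=np.mgrid[0:480,0:640]
for n,cc in(("k1",(287,246)),("k2",(396,234))):
    m=((np.hypot(u-cc[0],v-cc[1])<27)&(im<75)).astype(np.uint8)
    cn=max(cv2.findContours(m,0,1)[0],key=cv2.contourArea); (a,b),r=cv2.minEnclosingCircle(cn)
    mm=(np.hypot(u-a,v-b)<r*.8)&(z>.06)
    A=P[mm]; S=np.linalg.lstsq(np.c_[2*A,np.ones(len(A))],(A**2).sum(1),rcond=None)[0]
    print(n,a,b,r,ray(c,a,b,.07).round(4),"sphere",S[:3].round(4),np.sqrt(S[3]+S[:3]@S[:3]).round(4))
g=(u>225)&(u<460)&(v<185)&(abs(z-.061)<.004)
Q=P[g]; print("z",np.median(Q[:,2]))
# side edges and mouth edge by per-row / per-col extremes
def line(pts,ax):
    pts=np.array(pts); f=np.polyfit(pts[:,1-ax],pts[:,ax],1); r=pts[:,ax]-np.polyval(f,pts[:,1-ax]); k=abs(r)<2*np.median(abs(r))+1e-4
    return np.polyfit(pts[k,1-ax],pts[k,ax],1)
L=[];Rr=[];B=[]
for row in range(5,172,3):
    q=np.where(g[row])[0]; L.append(ray(c,q.min()-.5,row,.061)[:2]); Rr.append(ray(c,q.max()+.5,row,.061)[:2])
for col in list(range(255,272,2))+list(range(312,368,3))+list(range(415,432,2)):
    q=np.where(g[:,col])[0]; B.append(ray(c,col,q.max()+.5,.061)[:2])
l,r,b=line(L,1),line(Rr,1),line(B,0)
print("yaw L,R,mouth",np.degrees(np.arctan([l[0],r[0],-b[0]])))
yaw=np.arctan((l[0]+r[0])/2)
m=(l+r)/2; # centre line y=m0 x+m1 ; mouth x=b0 y+b1
y=(m[0]*b[1]+m[1])/(1-m[0]*b[0]); x=b[0]*y+b[1]; print("mouth centre",x,y,"width",(l[0]*x+l[1])-(r[0]*x+r[1]))
for n,k in(("k1",ray(c,287,246,.07)),("k2",ray(c,396,234,.07))):
    d=k[:2]-[x,y]; cs,sn=np.cos(yaw),np.sin(yaw); print(n,d@[cs,sn],d@[-sn,cs])
E
```

```text
k1 290.2429504394531 247.38983154296875 23.4384708404541 [ 0.5592 -0.1862  0.07  ] sphere [ 0.5916 -0.2317  0.2264] 0.1542
k2 395.8818054199219 233.845458984375 20.084514617919922 [ 0.577 -0.263  0.07 ] sphere [ 0.5782 -0.2617  0.0738] 0.013
z 0.06266052322389754
yaw L,R,mouth [5.46492733 5.5117319  5.45434138]
mouth centre 0.6110839329107682 -0.21858799549010746 width 0.13698140569867312
k1 -0.04743463725272376 0.039556998955337035
k2 -0.03828794435174107 -0.04102464656550948
```

```bash
python3 - <<'E'
from h import *
go([.5767,-.2621,.0525],5.47)
E
```

```text
row [-0.066  0.506  1.582] [ 0.0001  0.0002 -0.0009] dist 0.1662450578706398
```

Call:
move_arm:
  motion:
    - [-0.066, 0.506, 0.3, 0, 0, -0.001]
    - [-0.066, 0.506, 0.8, 0, 0, -0.001]
    - [-0.066, 0.506, 0.8, 0, 0, -0.001]

```text
time: 2.08
tool_pos: [0.5742, -0.2616, 0.1274]
tool_rot: [-3.137, 0.007, 0.093]
contact_force: [-0.4, -0.2, -0.3]
opening: 0.0501
grip_force: 0.0
```

Call:
move_arm:
  motion:
    - [0, 0, 0.3, 0, 0, 0]
    - [0, 0, 0.6, 0, 0, 0]
    - [0, 0, 0.78, 0, 0, 0]
    - [0, 0, 0.78, 0, 0, 0]
    - [0, 0, 0.78, 0, 0, 0]

```text
time: 2.7
tool_pos: [0.5783, -0.262, 0.0545]
tool_rot: [3.14, -0.002, 0.095]
contact_force: [0.3, -0.2, 0.5]
opening: 0.0499
grip_force: 0.0
```

Call:
move_arm:
  motion:
    - [0, 0, 0, 0, 0, 0]
    - [0, 0, 0, 0, 0, 0]
    - [0, 0, 0, 0, 0, 0]
    - [0, 0, 0, 0, 0, 0]
    - [0, 0, 0, 0, 0, 0]
    - [0, 0, 0, 0, 0, 0]
  fingers: -1
  newtons: 10

```text
time: 3.45
tool_pos: [0.5776, -0.2617, 0.0531]
tool_rot: [3.141, -0.001, 0.095]
contact_force: [-1.0, -0.3, 4.1]
opening: 0.0287
grip_force: 10.0
```

Call:
move_arm:
  motion:
    - [-0.01, 0, 0, 0, 0, 0]
    - [-0.02, 0, 0, 0, 0, 0]
    - [-0.03, 0, 0, 0, 0, 0]
    - [-0.04, 0, 0, 0, 0, 0]
    - [-0.04, 0, 0, 0, 0, 0]

```text
time: 4.08
tool_pos: [0.5736, -0.2618, 0.0528]
tool_rot: [3.141, -0.0, 0.095]
contact_force: [3.1, -0.2, 1.4]
opening: 0.0292
grip_force: 10.0
```

Call:
move_arm:
  motion:
    - [-0.01, 0, 0, 0, 0, 0]
    - [-0.02, 0, 0, 0, 0, 0]
    - [-0.03, 0, 0, 0, 0, 0]
    - [-0.04, 0, 0, 0, 0, 0]
    - [-0.04, 0, 0, 0, 0, 0]

```text
time: 4.7
tool_pos: [0.5693, -0.2622, 0.0527]
tool_rot: [-3.142, 0.0, 0.095]
contact_force: [4.2, 0.5, 1.9]
opening: 0.0293
grip_force: 10.0
```

Call:
move_arm:
  motion:
    - [-0.01, 0, 0, 0, 0, 0]
    - [-0.02, 0, 0, 0, 0, 0]
    - [-0.03, 0, 0, 0, 0, 0]
    - [-0.04, 0, 0, 0, 0, 0]
    - [-0.04, 0, 0, 0, 0, 0]

```text
time: 5.32
tool_pos: [0.5659, -0.2625, 0.0524]
tool_rot: [3.142, -0.001, 0.095]
contact_force: [6.2, 0.0, -2.2]
opening: 0.029
grip_force: 10.0
```

Call:
move_arm:
  motion:
    - [-0.01, 0, 0, 0, 0, 0]
    - [-0.02, 0, 0, 0, 0, 0]
    - [-0.02, 0, 0, 0, 0, 0]

```text
time: 5.7
tool_pos: [0.5655, -0.2626, 0.0525]
tool_rot: [3.141, -0.004, 0.095]
contact_force: [11.6, 1.6, -4.9]
opening: 0.0292
grip_force: 10.0
```

Hard stop after about 12 mm (11.6 N): bar_2 is held. I'll relieve it, release, and try bar_1.

Call:
move_arm:
  motion:
    - [0.02, 0, 0, 0, 0, 0]
    - [0.03, 0, 0, 0, 0, 0]

```text
time: 5.95
tool_pos: [0.5658, -0.2625, 0.0524]
tool_rot: [-3.141, 0.002, 0.095]
contact_force: [0.5, -0.9, 1.0]
opening: 0.029
grip_force: 10.0
```

Call:
move_arm:
  motion:
    - [0, 0, 0, 0, 0, 0]
    - [0, 0, 0, 0, 0, 0]
    - [0, 0, 0, 0, 0, 0]
  fingers: 0.09

```text
time: 6.32
tool_pos: [0.5661, -0.2624, 0.0526]
tool_rot: [-3.141, 0.001, 0.095]
contact_force: [-0.1, -0.5, 0.2]
opening: 0.0491
grip_force: 0.0
```

Call:
move_arm:
  motion:
    - [0, 0, -0.4, 0, 0, 0]
    - [0, 0, -0.7, 0, 0, 0]
    - [0, 0, -0.7, 0, 0, 0]

```text
time: 6.7
tool_pos: [0.5677, -0.2633, 0.1254]
tool_rot: [3.138, -0.004, 0.095]
contact_force: [-0.9, -0.0, 0.0]
opening: 0.0499
grip_force: 0.0
```

```bash
python3 - <<'E'
from h import *
print(robot.observe()["tool_pos"],robot.observe()["opening"]);go([.5600,-.1833,.0525],5.47)
E
```

```text
[ 0.56768227 -0.2632904   0.12539619] 0.04986432041510934
row [-0.003 -0.806  0.726] [ 0.001  -0.0013 -0.0001] dist 0.10849578556695844
```

Call:
move_arm:
  motion:
    - [0.01, -0.4, 0, 0, 0, 0]
    - [0.015, -0.795, 0, 0, 0, 0]
    - [0.015, -0.795, 0, 0, 0, 0]
    - [0.015, -0.795, 0.3, 0, 0, 0]
    - [0.015, -0.795, 0.6, 0, 0, 0]
    - [0.015, -0.795, 0.7, 0, 0, 0]
    - [0.015, -0.795, 0.7, 0, 0, 0]
    - [0.015, -0.795, 0.7, 0, 0, 0]

```text
time: 7.7
tool_pos: [0.5611, -0.1838, 0.0537]
tool_rot: [3.141, -0.002, 0.095]
contact_force: [0.6, -0.7, 0.3]
opening: 0.0502
grip_force: 0.0
```

Call:
move_arm:
  motion:
    - [0, 0, 0, 0, 0, 0]
    - [0, 0, 0, 0, 0, 0]
    - [0, 0, 0, 0, 0, 0]
    - [0, 0, 0, 0, 0, 0]
    - [0, 0, 0, 0, 0, 0]
  fingers: -1
  newtons: 10

```text
time: 8.32
tool_pos: [0.5605, -0.1833, 0.053]
tool_rot: [3.141, -0.0, 0.095]
contact_force: [-0.7, 0.2, 2.6]
opening: 0.0293
grip_force: 10.0
```

Call:
move_arm:
  motion:
    - [-0.01, 0, 0, 0, 0, 0]
    - [-0.02, 0, 0, 0, 0, 0]
    - [-0.03, 0, 0, 0, 0, 0]
    - [-0.04, 0, 0, 0, 0, 0]
    - [-0.05, 0, 0, 0, 0, 0]
    - [-0.05, 0, 0, 0, 0, 0]

```text
time: 9.07
tool_pos: [0.5552, -0.1837, 0.0527]
tool_rot: [-3.142, 0.0, 0.095]
contact_force: [2.0, -0.9, 0.7]
opening: 0.029
grip_force: 10.0
```

Call:
move_arm:
  motion:
    - [-0.01, 0, 0, 0, 0, 0]
    - [-0.02, 0, 0, 0, 0, 0]
    - [-0.03, 0, 0, 0, 0, 0]
    - [-0.04, 0, 0, 0, 0, 0]
    - [-0.05, 0, 0, 0, 0, 0]
    - [-0.05, 0, 0, 0, 0, 0]

```text
time: 9.82
tool_pos: [0.5503, -0.1842, 0.0527]
tool_rot: [3.142, 0.0, 0.095]
contact_force: [1.6, 0.2, -0.1]
opening: 0.0293
grip_force: 10.0
```

Call:
move_arm:
  motion:
    - [-0.01, 0, 0, 0, 0, 0]
    - [-0.02, 0, 0, 0, 0, 0]
    - [-0.03, 0, 0, 0, 0, 0]
    - [-0.04, 0, 0, 0, 0, 0]
    - [-0.04, 0, 0, 0, 0, 0]

```text
time: 10.45
tool_pos: [0.5463, -0.1846, 0.0527]
tool_rot: [3.142, 0.0, 0.095]
contact_force: [1.3, 1.0, 0.0]
opening: 0.0292
grip_force: 10.0
```

Call:
move_arm:
  motion:
    - [-0.015, 0, 0, 0, 0, 0]
    - [-0.03, 0, 0, 0, 0, 0]
    - [-0.045, 0, 0, 0, 0, 0]
    - [-0.06, 0, 0, 0, 0, 0]
    - [-0.08, 0, 0, 0, 0, 0]
    - [-0.1, 0, 0, 0, 0, 0]

```text
time: 11.2
tool_pos: [0.5364, -0.1855, 0.0527]
tool_rot: [3.141, 0.0, 0.095]
contact_force: [3.2, 0.2, -1.6]
opening: 0.0289
grip_force: 10.0
```

```bash
python3 - <<'E'
from h import *
s=robot.observe();print(s["tool_pos"],s["contact_force"],s["torque"])
E
```

```text
[ 0.53639889 -0.18553528  0.05272212] [ 3.21789176  0.21471288 -1.59433121] [ 0.08939524 -0.33233235 -0.00723019]
```

Travel is 24 mm at 2-3 N, so bar_1 is free. Drawing 36 mm more.

Call:
move_arm:
  motion:
    - [-0.02, 0, 0, 0, 0, 0]
    - [-0.04, 0, 0, 0, 0, 0]
    - [-0.06, 0, 0, 0, 0, 0]
    - [-0.08, 0, 0, 0, 0, 0]
    - [-0.1, 0, 0, 0, 0, 0]
    - [-0.12, 0, 0, 0, 0, 0]
    - [-0.14, 0, 0, 0, 0, 0]
    - [-0.16, 0, 0, 0, 0, 0]
    - [-0.18, 0, 0, 0, 0, 0]

```text
time: 12.32
tool_pos: [0.5185, -0.1872, 0.0527]
tool_rot: [3.142, 0.0, 0.095]
contact_force: [2.3, 0.0, -1.6]
opening: 0.0292
grip_force: 10.0
```

Call:
move_arm:
  motion:
    - [-0.02, 0, 0, 0, 0, 0]
    - [-0.04, 0, 0, 0, 0, 0]
    - [-0.06, 0, 0, 0, 0, 0]
    - [-0.08, 0, 0, 0, 0, 0]
    - [-0.1, 0, 0, 0, 0, 0]
    - [-0.12, 0, 0, 0, 0, 0]
    - [-0.14, 0, 0, 0, 0, 0]
    - [-0.16, 0, 0, 0, 0, 0]
    - [-0.18, 0, 0, 0, 0, 0]
    - [-0.18, 0, 0, 0, 0, 0]

```text
time: 13.58
tool_pos: [0.5003, -0.1889, 0.0527]
tool_rot: [-3.141, 0.001, 0.095]
contact_force: [-0.4, 0.3, -1.5]
opening: 0.0291
grip_force: 10.0
```

Call:
move_arm:
  motion:
    - [0, 0, 0, 0, 0, 0]
    - [0, 0, 0, 0, 0, 0]
    - [0, 0, 0, 0, 0, 0]
  fingers: 0.09

```text
time: 13.95
tool_pos: [0.5007, -0.1889, 0.0528]
tool_rot: [3.141, -0.0, 0.095]
contact_force: [-0.8, -0.3, -0.5]
opening: 0.0495
grip_force: 0.0
```

Call:
move_arm:
  motion:
    - [0, 0, -0.4, 0, 0, 0]
    - [0, 0, -0.8, 0, 0, 0]
    - [0, 0, -1, 0, 0, 0]
    - [0, 0, -1, 0, 0, 0]

```text
time: 14.45
tool_pos: [0.5015, -0.1894, 0.1542]
tool_rot: [3.139, -0.003, 0.095]
contact_force: [0.9, 0.6, -0.1]
opening: 0.05
grip_force: 0.0
```

```bash
python3 - <<'E'
from h import *
c=cam("wrist"); save(c,"w2"); s=robot.observe(); print(s["time"],s["tool_pos"],s["tool_rot"],s["opening"])
np.savez("w2.npz",**{k:c[k] for k in("image","range_z","E","f","cx","cy")})
E
```

```text
14.5 [ 0.50074426 -0.18893811  0.15278068] [ 3.14105204e+00 -6.52621579e-04  9.52384474e-02] 0.05020613972985407
```

View pics/w2.png

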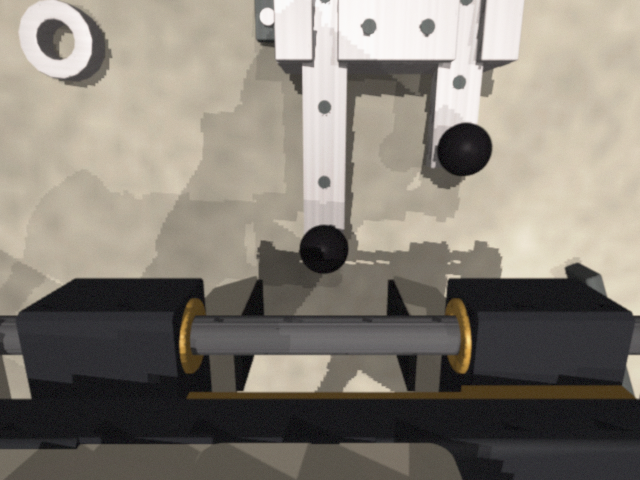

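Bar_1 is drawn out: knob at (324,249), bar between columns 304 and 347, mouth at row 61. Bar_2 is still in, with its knob at (465,149).

```bash
python3 - <<'E'
from h import *
c=dict(np.load("w2.npz"))
k=ray(c,324,249,.07); print("knob",k, "mouth",ray(c,400,61,.061), "bar edge pts", [ray(c,u,v,.05)[:2].round(4) for u,v in((304,200),(346,200),(302.5,90),(347,90))])
th=np.radians(5.47); e=np.array([np.cos(th),np.sin(th)])
M=np.array([.611,-.2186]); d=k[:2]-M; print("knob rel mouth",d@e,d@[-e[1],e[0]])
mid=k[:2]+.083*e; print("mid",mid)
ch=M+.04*np.array([-e[1],e[0]]); 
t=(mid-ch)@e; p=ch+(t-.001)*e; print(t,p); go([*p,.0255],5.47)
E
```

```text
knob [ 0.49985231 -0.18874246  0.07      ] mouth [ 0.61062113 -0.22089578  0.061     ] bar edge pts [array([ 0.5251, -0.1736]), array([ 0.5276, -0.2001]), array([ 0.5908, -0.1671]), array([ 0.5934, -0.1935])]
knob rel mouth -0.10779539819655427 0.04031668443191579
mid [ 0.58247434 -0.18083052]
-0.024795398196554203 [ 0.58150909 -0.18124108]
row [ 8.100e-01 -1.000e-03  1.273e+00] [ 0.0002 -0.0002 -0.0001] dist 0.15093896866134965
```

Call:
move_arm:
  motion:
    - [0.5, 0, 0, 0, 0, 0]
    - [0.81, 0, 0, 0, 0, 0]
    - [0.81, 0, 0.3, 0, 0, 0]
    - [0.81, 0, 0.6, 0, 0, 0]
    - [0.81, 0, 0.6, 0, 0, 0]

```text
time: 15.12
tool_pos: [0.579, -0.1801, 0.0888]
tool_rot: [-3.138, 0.007, 0.095]
contact_force: [-0.9, 0.7, 0.6]
opening: 0.0501
grip_force: 0.0
```

Call:
move_arm:
  motion:
    - [0, 0, 0.3, 0, 0, 0]
    - [0, 0, 0.55, 0, 0, 0]
    - [0, 0, 0.67, 0, 0, 0]
    - [0, 0, 0.67, 0, 0, 0]
    - [0, 0, 0.67, 0, 0, 0]

```text
time: 15.75
tool_pos: [0.5821, -0.1816, 0.0269]
tool_rot: [3.141, -0.002, 0.095]
contact_force: [0.4, 0.2, 0.6]
opening: 0.0501
grip_force: 0.0
```

Call:
move_arm:
  motion:
    - [0, 0, 0, 0, 0, 0]
    - [0, 0, 0, 0, 0, 0]
    - [0, 0, 0, 0, 0, 0]
    - [0, 0, 0, 0, 0, 0]
    - [0, 0, 0, 0, 0, 0]
  fingers: -1
  newtons: 40

```text
time: 16.38
tool_pos: [0.5815, -0.1814, 0.026]
tool_rot: [3.141, -0.0, 0.095]
contact_force: [-0.6, 0.1, 3.0]
opening: 0.0254
grip_force: 40.0
```

Call:
move_arm:
  motion:
    - [-0.02, 0, 0, 0, 0, 0]
    - [-0.04, 0, 0, 0, 0, 0]
    - [-0.07, 0, 0, 0, 0, 0]
    - [-0.1, 0, 0, 0, 0, 0]
    - [-0.13, 0, 0, 0, 0, 0]
    - [-0.16, 0, 0, 0, 0, 0]
    - [-0.2, 0, 0, 0, 0, 0]

```text
time: 17.25
tool_pos: [0.5606, -0.183, 0.0254]
tool_rot: [-3.141, 0.001, 0.095]
contact_force: [1.2, 0.4, -1.6]
opening: 0.0254
grip_force: 40.0
```

Call:
move_arm:
  motion:
    - [-0.04, 0, 0, 0, 0, 0]
    - [-0.08, 0, 0, 0, 0, 0]
    - [-0.12, 0, 0, 0, 0, 0]
    - [-0.16, 0, 0, 0, 0, 0]
    - [-0.2, 0, 0, 0, 0, 0]
    - [-0.24, 0, 0, 0, 0, 0]
    - [-0.28, 0, 0, 0, 0, 0]
    - [-0.32, 0, 0, 0, 0, 0]

```text
time: 18.25
tool_pos: [0.5293, -0.1862, 0.0257]
tool_rot: [3.142, 0.0, 0.095]
contact_force: [0.7, -0.3, -4.2]
opening: 0.0257
grip_force: 40.0
```

Call:
move_arm:
  motion:
    - [-0.04, 0, 0, 0, 0, 0]
    - [-0.08, 0, 0, 0, 0, 0]
    - [-0.12, 0, 0, 0, 0, 0]
    - [-0.16, 0, 0, 0, 0, 0]
    - [-0.2, 0, 0, 0, 0, 0]
    - [-0.26, 0, 0, 0, 0, 0]
    - [-0.34, 0, 0, 0, 0, 0]
    - [-0.42, 0, 0, 0, 0, 0]
    - [-0.5, 0, 0, 0, 0, 0]
    - [-0.5, 0, 0, 0, 0, 0]

```text
time: 19.5
tool_pos: [0.4791, -0.191, 0.0257]
tool_rot: [-3.141, 0.0, 0.095]
contact_force: [0.4, 0.2, -4.6]
opening: 0.0259
grip_force: 40.0
```

Call:
move_arm:
  motion:
    - [0, 0, -0.2, 0, 0, 0]
    - [0, 0, -0.5, 0, 0, 0]
    - [0, 0, -0.8, 0, 0, 0]
    - [0, 0, -1, 0, 0, 0]
    - [0, 0, -1, 0, 0, 0]

```text
time: 20.12
tool_pos: [0.4809, -0.1914, 0.1271]
tool_rot: [3.139, -0.003, 0.095]
contact_force: [-0.4, -0.2, -4.6]
opening: 0.0256
grip_force: 40.0
```

```bash
python3 - <<'E'
from h import *
s=robot.observe(); print(s["tool_pos"],s["opening"],s["contact_force"]); go([.62,.2,.16],-13.5)
E
```

```text
[ 0.48088722 -0.19142767  0.12712147] 0.02559919076652556 [-0.42652002 -0.15767667 -4.57177942]
row [ 1.758 -3.763 -0.332] [ 0.0006 -0.0012  0.1053] dist 0.41671211147562465
```

Call:
move_arm:
  motion:
    - [0.24, -0.42, -0.12, 0, 0, 0]
    - [0.48, -0.83, -0.25, 0, 0, 0]

```text
time: 20.38
tool_pos: [0.5194, -0.1029, 0.1496]
tool_rot: [-3.141, 0.002, 0.093]
contact_force: [0.7, 0.1, -5.2]
opening: 0.0257
grip_force: 40.0
```

Call:
move_arm:
  motion:
    - [0.24, -0.42, -0.12, 0, 0, 0]
    - [0.48, -0.83, -0.25, 0, 0, 0]

```text
time: 20.62
tool_pos: [0.5595, -0.015, 0.1745]
tool_rot: [-3.141, 0.002, 0.095]
contact_force: [1.3, -0.6, -4.8]
opening: 0.0256
grip_force: 40.0
```

Call:
move_arm:
  motion:
    - [0.24, -0.42, -0.12, 0, 0, 0.03]
    - [0.48, -0.83, -0.25, 0, 0, 0.07]
    - [0.48, -0.83, -0.25, 0, 0, 0.105]
    - [0.48, -0.83, -0.25, 0, 0, 0.105]
    - [0.48, -0.83, -0.25, 0, 0, 0.105]
    - [0.48, -0.83, -0.25, 0, 0, 0.105]

```text
time: 21.38
tool_pos: [0.5992, 0.07, 0.2002]
tool_rot: [3.141, 0.001, -0.235]
contact_force: [0.4, -0.4, -4.5]
opening: 0.0254
grip_force: 40.0
```

```bash
python3 - <<'E'
from h import *
c=cam("wrist"); save(c,"w3"); s=robot.observe(); print(s["time"],s["tool_pos"],s["tool_rot"],s["opening"],s["qvel"].round(3))
np.savez("w3.npz",**{k:c[k] for k in("image","range_z","E","f","cx","cy")})
E
```

```text
21.425 [0.59935004 0.07001531 0.20044545] [ 3.14143306e+00  3.75621439e-04 -2.34797885e-01] 0.02571123889727999 [ 0.003 -0.004 -0.007  0.001  0.002  0.003]
```

View pics/w3.png

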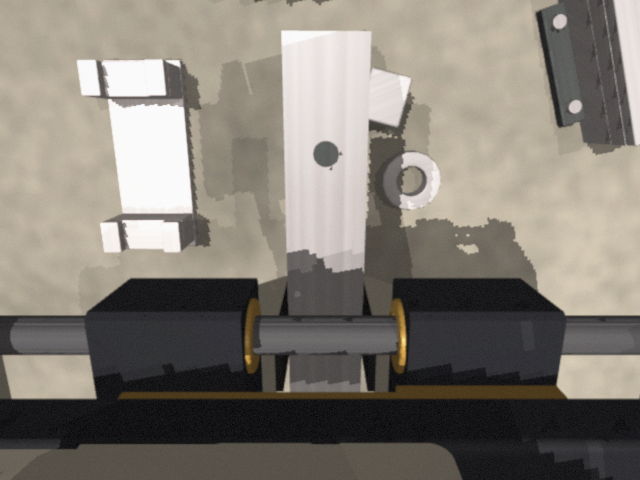

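The wrist view shows the held bar level along columns 283-370. The rest is at left, with its far saddle at rows 60-97 and near saddle at rows 218-250.

```bash
python3 - <<'E'
from h import *
c=dict(np.load("w3.npz")); P=cloud(c); z=P[...,2]; v,u=np.mgrid[0:480,0:640]
roi=(u>65)&(u<215)&(v>45)&(v<262)
for n,lo,hi in(("wall",.041,.049),("floor",.032,.040)):
  for k,q in(("far",v<150),("near",v>=150)):
    m=roi&q&(z>lo)&(z<hi); r=cv2.minAreaRect(P[m][:,:2].astype(np.float32)); print(n,k,m.sum(),np.round(r[0],4),np.round(r[1],4),round(r[2],2),np.median(z[m]).round(4))
m=roi&(z>.041)&(z<.049); r=cv2.minAreaRect(P[m][:,:2].astype(np.float32)); print("all walls",np.round(r[0],4),np.round(r[1],4),r[2])
m=roi&(z>.004)&(z<.014); r=cv2.minAreaRect(P[m][:,:2].astype(np.float32)); print("plate",np.round(r[0],4),np.round(r[1],4),r[2])
m=(u>284)&(u<365)&(v>30)&(v<240)&(z>.18); Q=P[m]; X=np.c_[Q[:,:2],np.ones(len(Q))]; a=np.linalg.lstsq(X,Q[:,2],rcond=None)[0]
th=-.2348; print("bar slope deg along/lat",np.degrees([a[0]*np.cos(th)+a[1]*np.sin(th),-a[0]*np.sin(th)+a[1]*np.cos(th)]),"top at tcp",a@[.59935,.07,1])
r=cv2.minAreaRect(Q[:,:2].astype(np.float32)); print(np.round(r[0],4),np.round(r[1],4),r[2])
E
```

```text
wall far 1595 [0.7327 0.1859] [0.0616 0.024 ] 76.72 0.0459
wall near 1216 [0.62  0.212] [0.0607 0.0242] 76.44 0.0459
floor far 1714 [0.7323 0.1847] [0.0586 0.0242] 76.66 0.037
floor near 1391 [0.6199 0.212 ] [0.06   0.0244] 76.62 0.037
all walls [0.6763 0.1992] [0.0616 0.1399] 76.77045440673828
plate [0.6765 0.1993] [0.0611 0.1487] 76.64311218261719
bar slope deg along/lat [ 1.44668805 -0.05103916] top at tcp 0.22507461173548415
[0.6625 0.0559] [0.0261 0.0633] 76.70733642578125
```

```bash
python3 - <<'E'
from h import *
go([.6753,.1994,.1],-13.3)
E
```

```text
row [ 0.438 -1.435  1.004] [ 0.0001  0.0001 -0.0008] dist 0.18054939178632362
```

Call:
move_arm:
  motion:
    - [0.11, -0.36, 0.15, 0, 0, 0]
    - [0.22, -0.72, 0.3, 0, 0, 0]

```text
time: 21.68
tool_pos: [0.6384, 0.1354, 0.1708]
tool_rot: [-3.141, -0.001, -0.236]
contact_force: [-0.1, -0.3, -5.5]
opening: 0.0257
grip_force: 40.0
```

Call:
move_arm:
  motion:
    - [0.11, -0.36, 0.2, 0, -0.004, 0]
    - [0.218, -0.715, 0.4, 0, -0.007, -0.001]
    - [0.218, -0.715, 0.7, 0, -0.007, -0.001]
    - [0.218, -0.715, 0.7, 0, -0.007, -0.001]
    - [0.218, -0.715, 0.7, 0, -0.007, -0.001]
    - [0.218, -0.715, 0.7, 0, -0.007, -0.001]

```text
time: 22.42
tool_pos: [0.6764, 0.1996, 0.1029]
tool_rot: [-3.14, 0.019, -0.232]
contact_force: [-0.4, 0.4, -4.5]
opening: 0.026
grip_force: 40.0
```

```bash
python3 - <<'E'
from h import *
s=robot.observe(); print(s["time"],s["tool_pos"],s["tool_rot"]); go([.6753,.1994,.028],-13.3)
c=cam("wrist"); save(c,"w4")
E
```

```text
22.425 [0.67641341 0.19959967 0.10287106] [-3.14032108  0.01889459 -0.23217845]
row [0.004 0.005 0.749] [-0.0004  0.006  -0.    ] dist 0.07487960928512376
```

View pics/w4.png

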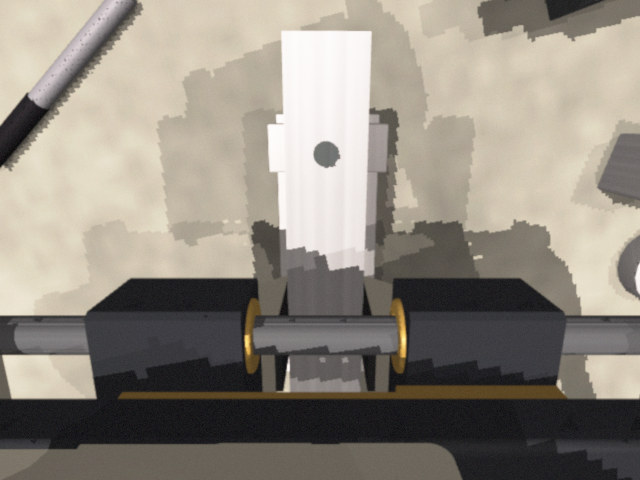

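Saddle at columns 268-388 and bar centred at about 327: they're aligned, so I'm lowering.

Call:
move_arm:
  motion:
    - [0, 0, 0.25, 0, 0, 0]
    - [0, 0, 0.45, 0, 0, 0]
    - [0, 0, 0.6, 0, 0, 0]
    - [0, 0, 0.68, 0, 0, 0]
    - [0, 0, 0.72, 0, 0, 0]
    - [0, 0, 0.72, 0, 0, 0]
    - [0, 0, 0.72, 0, 0, 0]

```text
time: 23.35
tool_pos: [0.6744, 0.2005, 0.0295]
tool_rot: [-3.141, 0.021, -0.232]
contact_force: [0.0, -0.4, -4.8]
opening: 0.0254
grip_force: 40.0
```

Call:
move_arm:
  motion:
    - [0, 0, 0.01, 0, 0, 0]
    - [0, 0, 0.015, 0, 0, 0]
    - [0, 0, 0.02, 0, 0, 0]
    - [0, 0, 0.02, 0, 0, 0]

```text
time: 23.85
tool_pos: [0.6739, 0.2004, 0.0268]
tool_rot: [3.142, 0.022, -0.232]
contact_force: [0.0, 1.0, -4.8]
opening: 0.0258
grip_force: 40.0
```

```bash
python3 - <<'E'
from h import *
s=robot.observe(); print(s["tool_pos"],s["contact_force"],s["torque"])
E
```

```text
[0.67389848 0.20038755 0.02677308] [ 0.00568844  0.97577901 -4.81989759] [0.04800529 0.06651345 0.01201391]
```

Call:
move_arm:
  motion:
    - [0, 0, 0.005, 0, 0, 0]
    - [0, 0, 0.01, 0, 0, 0]
    - [0, 0, 0.012, 0, 0, 0]
    - [0, 0, 0.012, 0, 0, 0]

```text
time: 24.35
tool_pos: [0.6739, 0.2004, 0.0267]
tool_rot: [-3.141, 0.021, -0.231]
contact_force: [-5.2, -1.1, 5.8]
opening: 0.0256
grip_force: 40.0
```

Call:
move_arm:
  motion:
    - [0, 0, -0.005, 0, 0, 0]
    - [0, 0, -0.005, 0, 0, 0]
    - [0, 0, -0.005, 0, 0, 0]
    - [0, 0, -0.005, 0, 0, 0]
  fingers: 0.09

```text
time: 24.85
tool_pos: [0.6739, 0.2004, 0.0259]
tool_rot: [3.142, 0.022, -0.232]
contact_force: [0.8, -0.6, 0.9]
opening: 0.0498
grip_force: 0.0
```

Call:
move_arm:
  motion:
    - [0, 0, -0.1, 0, 0, 0]
    - [0, 0, -0.3, 0, 0, 0]
    - [0, 0, -0.6, 0, 0, 0]
    - [0, 0, -0.95, 0, 0, 0]
    - [0, 0, -0.95, 0, 0, 0]

```text
time: 25.48
tool_pos: [0.6783, 0.2003, 0.1267]
tool_rot: [-3.138, 0.013, -0.231]
contact_force: [1.6, 0.4, -0.3]
opening: 0.0503
grip_force: 0.0
```

Call:
move_arm:
  motion:
    - [-0.3, 0, -0.3, 0, 0, 0]
    - [-0.7, 0, -0.6, 0, 0, 0]
    - [-0.9, 0, -0.8, 0, 0, 0]
    - [-0.9, 0, -0.8, 0, 0, 0]
    - [-0.9, 0, -0.8, 0, 0, 0]
    - [-0.9, 0, -0.8, 0, 0, 0]

```text
time: 26.22
tool_pos: [0.5902, 0.2196, 0.2013]
tool_rot: [3.14, 0.024, -0.232]
contact_force: [-0.4, -0.6, -0.5]
opening: 0.0502
grip_force: 0.0
```

```bash
python3 - <<'E'
from h import *
c=cam("wrist"); s=robot.observe(); print(s["time"],s["tool_pos"],s["contact_force"])
t=cam("scene"); cv2.imwrite("pics/fin.png",np.hstack([c["image"][:,:400],t["image"][:,200:600]])[...,::-1])
P=cloud(c); z=P[...,2]; v,u=np.mgrid[0:480,0:640]; m=(u>200)&(u<450)&(v<280)&(z>.044)&(z<.056); Q=P[m]
r=cv2.minAreaRect(Q[:,:2].astype(np.float32)); print(np.round(r[0],4),np.round(r[1],4),r[2],np.median(Q[:,2]))
E
```

```text
26.275 [0.59022102 0.21965852 0.20138509] [ 0.15996408 -0.62965356 -0.06976247]
[0.6671 0.2016] [0.0602 0.1376] 76.76133728027344 0.051008771601880554
```

View pics/fin.png

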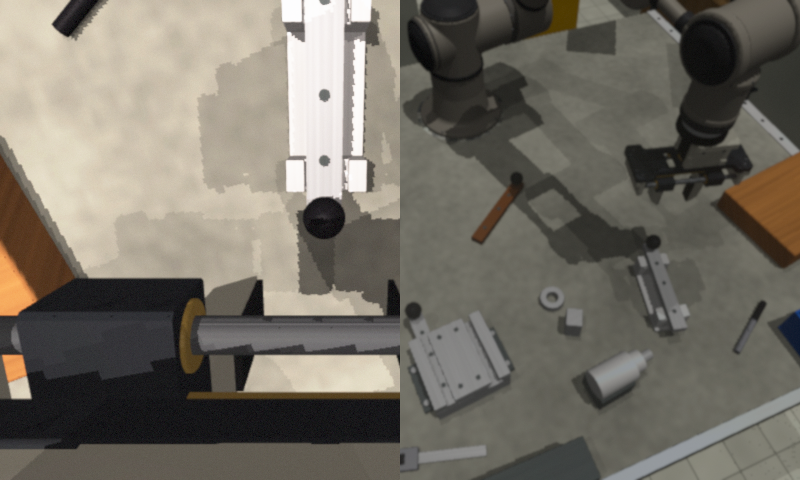

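The bar lies in both saddles, knob up at (324,218). The ring, gauge block and V-block are undisturbed, and the held bar is still in the guide. Handing in.

```bash
python3 -c "
from cell import robot
print(robot.hand_in())"
```

```text
the job is handed in; nothing more can be done
None
```

The free bar (bar_1) now lies knob up in both saddles of the rest, bar_2 stays in the guide after stopping hard at about 12 mm of gentle pull, and the job was handed in at about 26 s.

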